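Open a used garden pump for priming

ROBOT

A 6-joint arm with a two-finger parallel gripper is mounted at the origin on the work surface. World frame = base frame: x ahead of the robot, y to its left, z up, the work surface at z = 0. Lengths are in m, angles in rad, forces in N, time in s.
With the tool pointing down it reaches from about 0.35 to 0.775 m from the base axis. Payload 5.5 kg.
Tool frame: the origin (TCP) lies between the finger pads; the fingertips stand 19 mm ahead of it and the grasp point (between the pads) is the TCP (env.tcp_to_tips is the distance from the TCP to the fingertips, in m); z points along the fingers, y is the direction in which the jaws open and shut (so a half turn about z gives the same grasp; the last joint's range is limited). The gripper opens to 85 mm and grips with 20 to 120 N. Pads are 22 mm wide; open, the fingers measure 114 mm over their backs; the gripper's body (76 mm by 85 mm) begins 54 mm behind the grasp point. The pads swing forward as they close: fully open they stand 13 mm farther back than shut.
Start: joints at [-1.403, 0.313, 0.046, 1.304, 0, 1.431], TCP at [0.174, -0.548, 0.218] pointing down, gripper open.
Joint ranges: [-2.76, 2.76], [-0.86, 1.69], [-1.03, 1.26], [-2.2, 2.34], [-1.47, 1.5], [-3.14, 3.14]. Speed limits (rad/s): [2.57, 2.57, 3.14, 3.14, 3.14, 3.14].

INTERFACE

Orientations are given as a unit quaternion [w, x, y, z].
In Python, from workcell import env, eyes, job gives the robot as it stands. The module is installed in compiled form; this text tells all that it offers.
- The arm moves only by the tool move_arm, never from a script. Its argument "commands" is a list of rows, each a list of 3 entries, a list of its own where there are three numbers: the shift along the world's x, y, z as a fraction of full scale, then the turn, a rotation vector about the world's x, y, z as a fraction of full scale, then the gripper command: -1 is shut, 1 is fully open, values between are in proportion. In form: [[[x, y, z], [wx, wy, wz], gripper], ...]. A call has 1 to 5 rows; each row shifts and turns the commanded pose from where the row before left it; what a row does not reach is not made up. Full scale, the value 1, is 0.04 m for a shift and 8 degrees for a turn. A row lasts 1/10 s, in which the tool goes at most 50 mm and 8.59 degrees, less where a joint would pass 70% of its speed; a pose out of reach is approached as far as the arm can. A call with a number of a shift or a turn outside -1 to 1 is refused whole. A call with a gripper value outside its range is refused whole. The fingers move at their own pace and stop on an object; "newtons" is the grip in N (left out, the last holds). Time passes only in rows, so rows that do not move let the fingers close. It gives the time, the measured TCP pose, the force and the opening at its end, in the units of the state.
- env.get_state(): the state, without advancing time (a new reading comes with each control period).
- eyes.read_camera(name): name is "scene" or "top" or "wrist"; returns a dict with "frame" (400x640x3 uint8, red, green, blue), "mtx" (3x3 intrinsics, pixels), "k1" (the pictures are not rectified: a ray, as slopes to the right and down, at radius r is drawn at 1 + k1 r^2 times it, then the intrinsics apply), "camera_from_world" (4x4, takes a point from world to camera coordinates); the wrist camera has in their place "mount" (4x4, takes a point from camera to tool coordinates, whose origin is the TCP and whose axes are the flange's). Camera axes: x right, y down, z forward; pixel columns grow to the right and rows downward; lengths in m; the calibration is good to about 2 mm. A picture is of the moment at which its call begins: read the wrist's pose just before it. There is no depth.
- job.hand_in(): hands the job in, once; it reports no verdict.
The state is a dict: "clock": time; "joint_pos": joint angles; "qvel": joint speeds; "tau": joint torques, N m; "tcp_pos": TCP position; "orientation": TCP orientation; "wrist_force": force on the tool from outside, world axes, zero at the start; "ft_torque": the same for the moment, N m; "finger_gap": finger opening in m.
Only numpy, scipy, OpenCV 4.12 (cv2) and the standard library are available. Lean on these libraries where they do the work, as an engineer would, in place of code of your own. Each camera call takes 0.05 s, during which the arm holds its last target.

TASK

The second-hand garden pump on the counter is to be primed for a test run: unscrew the blue filler cap on top of the pump until its thread lets go, lift it off without wrenching it, and set it gently down in the grey parts tray, standing on its open end just as it sat on the pump. Leave the battery, spray can and wrench where they are, and do not shove the tray about.

Things in the scene. Friction and masses are not known exactly. Their poses are not given: they have to be found in the camera images.
- cap_center (a point): Centre, half-way up, of the blue ribbed filler cap: round, 62 mm in diameter, 38 mm high, 90 g, closed flat top (z up), open end down, hollow 27 mm deep. Grip it at any yaw. It starts screwed down finger-loose. Right-hand thread: turned anticlockwise seen from above it climbs 7 mm a turn and comes free after 1.8 turns (650 degrees); a little more does no harm. Until then it cannot be pulled off.
- filler (a point): Fixed point on the axis of the pump's upright filler neck, at the screwed-down cap's lower rim: 190 mm above the counter, 19 mm below the screwed-down cap's centre. The neck, 49 mm across its black thread, ends 27 mm above this point; a flat steel boss of 66 mm diameter lies 3 mm below it. Its y axis points along the pump towards the motor.
- pump: Garden pump, heavy, does not move: steel drum, grey finned motor, black fan cover. Origin on the counter straight below the filler neck, y along the pump towards the motor. Drum 144 mm thick, top 177 mm high. It reaches 149 mm in -y (a port at y = -90 mm rises to 194 mm) and 276 mm in +y (the carrying handle, from y = 95 mm on, rises to 213 mm); in x at most 97 mm either way.
- tray_in (a point): Middle of the inner floor of the open grey parts tray, 5 mm above the counter. Outside 170 mm (its x) by 230 mm (its y), 26 mm high; inside 160 by 220 mm, the rim 21 mm above the floor. Loose, 0.9 kg. A cap standing on the floor has its centre 19 mm above the floor.
- battery: Bystander: black and grey cordless-tool battery pack, 118 by 76 by 66 mm, on the counter; origin at the centre of its underside.
- spray_can: Bystander: upright spray can with a yellow top, 66 mm in diameter, 186 mm high; origin at the centre of its underside.
- wrench: Bystander: steel wrench 200 mm long lying on the counter along its x; origin at the middle of its underside.
- cap: The same blue cap; origin at the centre of its open end (19 mm below point cap_center), z up.
- tray: The same grey tray; origin at the centre of its underside (5 mm below point tray_in).
There are look-alikes about, which are no part of the job. Of the things like the cap, leave any that is brown; of the rest the smaller one is meant.

How it is judged:
On the way:
1. the cap is unscrewed and lifted clear of the filler neck, more than 30 mm above its screwed-down height (z of cap in the frame of filler above 0.03 m), for 0.1 s.
At the end, for the whole second after the job is handed in: The cap stands upright on its open end on the floor of the tray (leaning less than 0.15 rad, its centre 12 to 25 mm above the tray floor and inside the tray walls), released and at rest (x of cap_center in the frame of tray_in between -0.065 and 0.065 m and y of cap_center in the frame of tray_in between -0.095 and 0.095 m and z of cap_center in the frame of tray_in between 0.012 and 0.025 m and angle between cap's own z axis and vertical below 0.15 rad and linear speed of cap below 0.02 m/s); the robot touches nothing.
It fails at once if the cap is dropped or thrown: faster than 0.7 m/s (a fall of about 25 mm) while the fingers do not hold it (linear speed of cap above 0.7 m/s and contact force between cap and the fingers below 0.1 N).
It fails at once if the cap is wrenched against its thread with more than 100 N (contact force between cap and pump above 100 N).
It fails at once if the tray is shoved more than 40 mm (distance of tray from where it was at the start of the episode above 0.04 m).
It fails at once if the battery, spray can or wrench is moved more than 25 mm or the can is tipped (distance of any of battery, spray_can, wrench from where it was at the start of the episode above 0.025 m or angle between spray_can's own z axis and vertical above 0.3 rad).
It also fails if it takes over 67 s, if anything falls off the work surface, if the arm or the gripper's body presses on something with over 40 N, if the wrist force passes 120 N, or if a joint passes its speed limit or range.

## Working session

There is one attempt and no reset: what is moved stays moved. The work goes in short steps, Python scripts to look and compute and a tool call to move; the robot and the scene stay as the last step left them, time stands still between calls to the robot, and variables do not carry over. Pictures are saved under pics/ and viewed, and the job is handed in when it is done.

Besides the shell and the picture viewer there is one more tool, called after "Emit:" as name(argument=value, ...), one argument or row to a line, values as JSON. move_arm: Moves the arm, as the interface text tells. Its arguments: {"type":"object","properties":{"commands":{"type":"array","items":{"type":"array"}},"newtons":{"type":"number"}},"required":["commands"]}

```bash
mkdir -p pics
cat > h.py <<'E'
import numpy as np, cv2, pickle
from workcell import env, eyes, job
def snap(n,fn):
    s=env.get_state(); c=eyes.read_camera(n); c['state']=s
    cv2.imwrite('pics/'+fn+'.png',c['frame'][:,:,::-1]); pickle.dump(c,open('pics/'+fn+'.pkl','wb')); return c
E
python3 - <<'E'
from h import *
for n in ('scene','top','wrist'):
    c=snap(n,n+'0'); print(n,c['mtx'].tolist(),c['k1'],np.round(c.get('camera_from_world',c.get('mount')),4).tolist())
s=env.get_state()
print({k:np.round(v,3) for k,v in s.items()})
E
```

```text
scene [[484.49736875961537, 0.0, 317.3919970084256], [0.0, 484.49736875961537, 203.88583462699378], [0.0, 0.0, 1.0]] -0.0467360759452518 [[0.8206, 0.5713, 0.0175, -0.4199], [0.3673, -0.5036, -0.7819, -0.145], [-0.4379, 0.648, -0.6231, 1.6942], [0.0, 0.0, 0.0, 1.0]]
top [[460.9568745721138, 0.0, 317.45268151407794], [0.0, 460.9568745721138, 201.42539874592828], [0.0, 0.0, 1.0]] 0.03750593247162737 [[0.1594, -0.9872, 0.0048, -0.1529], [-0.9643, -0.1568, -0.2132, 0.5901], [0.2112, 0.0293, -0.977, 1.2143], [0.0, 0.0, 0.0, 1.0]]
wrist [[290.32263756530955, 0.0, 315.2028383656195], [0.0, 290.32263756530955, 195.4641063154011], [0.0, 0.0, 1.0]] -0.007905292349264188 [[0.0005, -0.9544, -0.2985, 0.0755], [1.0, 0.0009, -0.0012, 0.0002], [0.0015, -0.2985, 0.9544, -0.1557], [0.0, 0.0, 0.0, 1.0]]
{'clock': np.float64(0.15), 'joint_pos': array([-1.403,  0.314,  0.045,  1.304,  0.   ,  1.431]), 'qvel': array([-0.001, -0.001,  0.004, -0.   ,  0.   , -0.001]), 'tau': array([ 2.0000e-03, -4.8107e+01,  2.9882e+01,  1.4000e-02, -0.0000e+00,
       -0.0000e+00]), 'tcp_pos': array([ 0.174, -0.548,  0.217]), 'orientation': array([-0.001,  0.988,  0.153,  0.   ]), 'wrist_force': array([-0.342, -0.303, -0.214]), 'ft_torque': array([-0.039,  0.059, -0.053]), 'finger_gap': np.float64(0.085)}
```

View pics/scene0.png

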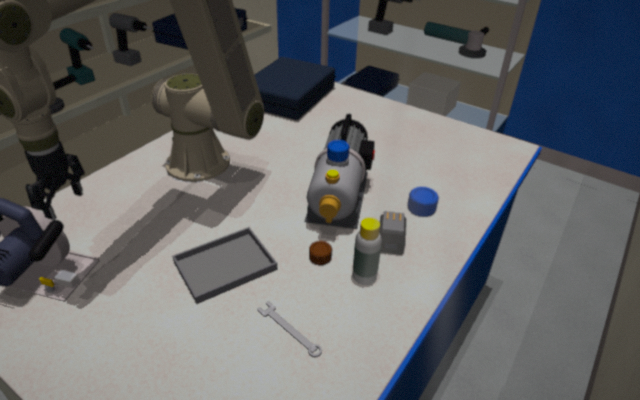

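View pics/top0.png

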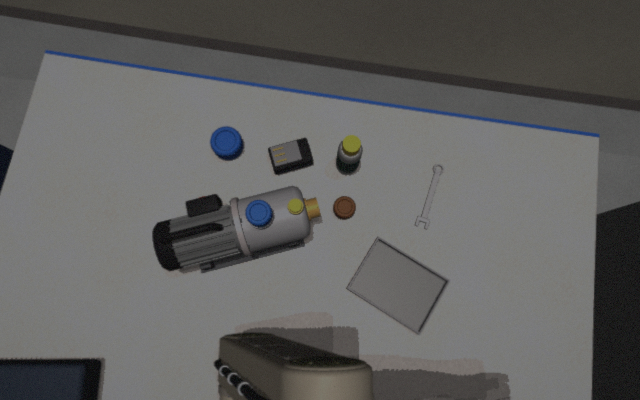

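View pics/wrist0.png

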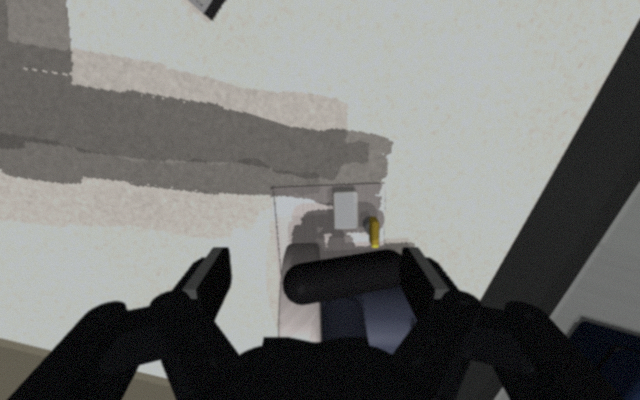

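Scene: the pump's blue cap is at about (338,150) in scene and (259,212) in top. Top view look-alikes are the bigger blue lid (227,143), the brown cap (344,207) and the yellow port plug (296,206). The tray is at about (397,285).

```bash
cat >> h.py <<'E'
def cam_T(c):
    if 'camera_from_world' in c: return np.array(c['camera_from_world'])
    from scipy.spatial.transform import Rotation as R
    q=c['state']['orientation']; T=np.eye(4); T[:3,:3]=R.from_quat([q[1],q[2],q[3],q[0]]).as_matrix(); T[:3,3]=c['state']['tcp_pos']
    return np.linalg.inv(T@np.array(c['mount']))
def ray(c,px):
    T=np.linalg.inv(cam_T(c)); K=c['mtx']
    u=cv2.undistortPoints(np.array([[px]],float),np.array(K),np.array([c['k1'],0,0,0,0.]))[0,0]
    return T[:3,3],T[:3,:3]@np.array([u[0],u[1],1])
def at(c,px,z):
    o,d=ray(c,px); return (o+d*(z-o[2])/d[2]).round(4)
def proj(c,P):
    T=cam_T(c); rv,_=cv2.Rodrigues(T[:3,:3])
    return cv2.projectPoints(np.array(P,float).reshape(-1,3),rv,T[:3,3],np.array(c['mtx']),np.array([c['k1'],0,0,0,0.]))[0][:,0]
def load(fn): return pickle.load(open('pics/'+fn+'.pkl','rb'))
def blue(c,x0,x1,y0,y1):
    f=c['frame'].astype(int); m=((f[:,:,2]>f[:,:,0]+45)&(f[:,:,2]>70)).astype(np.uint8); k=np.zeros_like(m);k[y0:y1,x0:x1]=m[y0:y1,x0:x1]; return k
E
python3 - <<'E'
from h import *
t=load('top0'); s=load('scene0')
for n,c,b in (('top',t,(235,280,190,232)),('lid',t,(205,248,120,165)),('scene',s,(322,355,135,170))):
    k=blue(c,*b); ys,xs=np.nonzero(k); print(n,len(xs),xs.min(),xs.max(),ys.min(),ys.max(),xs.mean(),ys.mean())
print('cap top@.228',at(t,(259.5,212.),.228), 'scene',at(s,(338,148),.228))
for p in ((378,238),(448,281),(420,333),(346,288)): print('tray',at(t,p,.026))
a=cv2.resize(t['frame'][110:350,140:460],None,fx=2.5,fy=2.5,interpolation=3); cv2.imwrite('pics/c1.png',a[:,:,::-1])
a=cv2.resize(s['frame'][100:300,170:450],None,fx=2.8,fy=2.8,interpolation=3); cv2.imwrite('pics/c2.png',a[:,:,::-1])
E
```

```text
top 502 246 271 200 224 258.1075697211155 212.11155378486055
lid 690 210 240 127 155 225.33333333333334 140.77826086956523
scene 362 327 349 139 161 338.0220994475138 149.207182320442
cap top@.228 [0.5236 0.0713 0.228 ] scene [0.5357 0.0597 0.228 ]
tray [ 0.5387 -0.24    0.026 ]
tray [ 0.4519 -0.445   0.026 ]
tray [ 0.3029 -0.3843  0.026 ]
tray [ 0.3879 -0.1715  0.026 ]
```

View pics/c1.png

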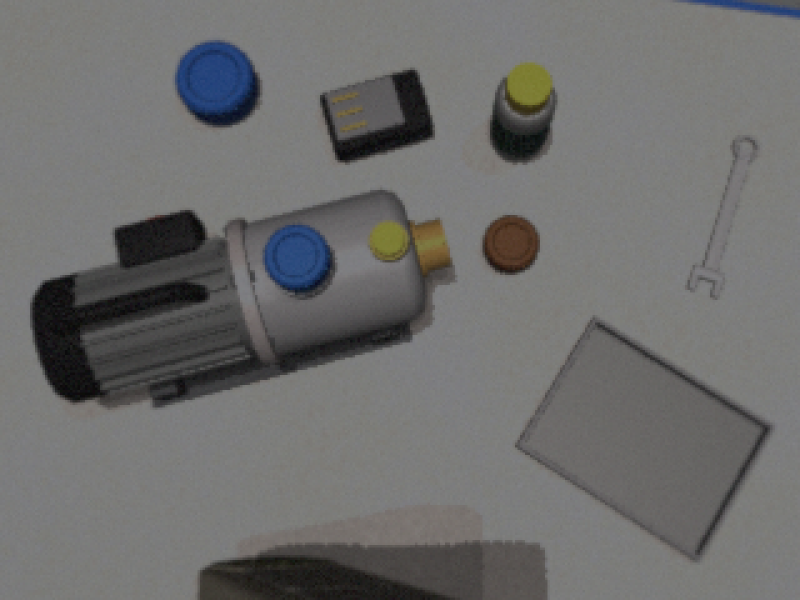

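View pics/c2.png

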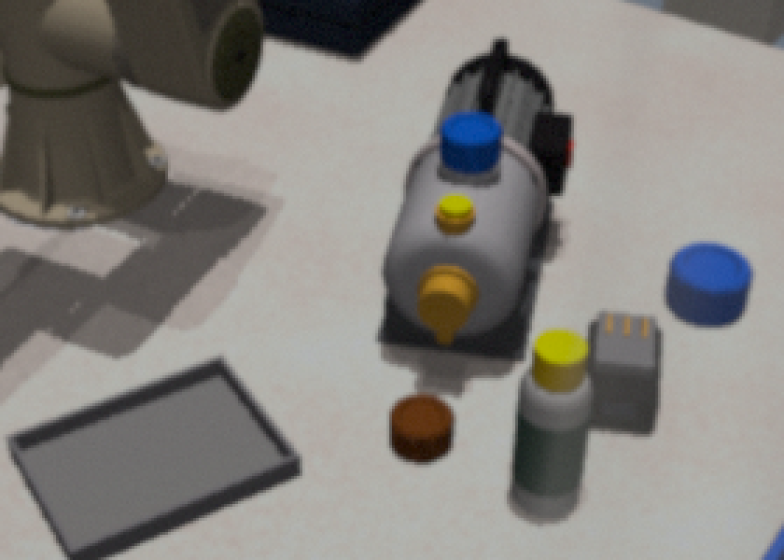

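Run:
```python
from h import *
t=load('top0'); s=load('scene0')
for a in ((258.2,211.8),(258.8,212.2)):
  for b in ((338.2,146.0),(338.4,147)):
    print(at(t,a,.228),at(s,b,.228))
# fit via silhouettes: centroid of both top disk & side: use model circle overlays
for xy in ((.5236,.0713),(.527,.073),(.530,.07)):
    th=np.linspace(0,2*np.pi,60,endpoint=False); out=[]
    for c,b in((t,(235,280,190,232)),(s,(322,355,130,170))):
        P=[[xy[0]+.031*np.cos(a),xy[1]+.031*np.sin(a),z] for z in(.19,.228) for a in th]
        p=proj(c,P); out+= [p.min(0).round(1),p.max(0).round(1)]
    print(xy,out)
```

```text
[0.5236 0.0745 0.228 ] [0.5303 0.0689 0.228 ]
[0.5236 0.0745 0.228 ] [0.5337 0.0648 0.228 ]
[0.5229 0.0729 0.228 ] [0.5303 0.0689 0.228 ]
[0.5229 0.0729 0.228 ] [0.5337 0.0648 0.228 ]
(0.5236, 0.0713) [array([246.5, 199.4]), array([273.8, 227.3]), array([325.3, 139.2]), array([347.6, 162.2])]
(0.527, 0.073) [array([246.1, 197.9]), array([273.4, 225.9]), array([326.6, 139.3]), array([349. , 162.3])]
(0.53, 0.07) [array([247.6, 196.9]), array([274.8, 224.9]), array([326.9, 140.1]), array([349.3, 163.2])]
```

Emit:
move_arm(
  commands=[
    [[0.4,0.7,0.9],[0,0,0],1],
    [[0.4,0.7,0.9],[0,0,0],1],
    [[0.4,0.7,0.9],[0,0,0],1],
    [[0.4,0.7,0.9],[0,0,0],1],
    [[0.4,0.7,0.8],[0,0,0],1],
  ],
)

```text
clock: 0.65
tcp_pos: [0.2546, -0.4067, 0.3952]
orientation: [0.0, 0.988, 0.153, 0.0]
wrist_force: [0.5, -0.3, -0.6]
finger_gap: 0.0856
```

Emit:
move_arm(
  commands=[
    [[0.5,0.85,0],[0,0,0],1],
    [[0.5,0.85,0],[0,0,0],1],
    [[0.5,0.85,0],[0,0,0],1],
    [[0.5,0.85,0],[0,0,0],1],
    [[0.5,0.85,0],[0,0,0],1],
  ],
)

```text
clock: 1.15
tcp_pos: [0.3546, -0.2365, 0.3934]
orientation: [-0.0, 0.988, 0.153, 0.0]
wrist_force: [0.7, 0.4, -0.2]
finger_gap: 0.0856
```

Emit:
move_arm(
  commands=[
    [[0.5,0.9,0],[0,0,0],1],
    [[0.5,0.9,0],[0,0,0],1],
    [[0.5,0.9,0],[0,0,0],1],
    [[0.5,0.9,0],[0,0,0],1],
    [[0.5,0.9,0],[0,0,0],1],
  ],
)

```text
clock: 1.65
tcp_pos: [0.4546, -0.0563, 0.3934]
orientation: [0.0, 0.988, 0.153, -0.0]
wrist_force: [0.3, -1.2, 0.8]
finger_gap: 0.0853
```

Remaining to cap: about (+0.070, +0.128).

Emit:
move_arm(
  commands=[
    [[0.5,0.85,0],[0,0,0],1],
    [[0.45,0.85,0],[0,0,0],1],
    [[0.4,0.8,0],[0,0,0],1],
    [[0.4,0.7,0],[0,0,0],1],
    [[0,0,0],[0,0,0],1],
  ],
)

```text
clock: 2.15
tcp_pos: [0.5253, 0.0729, 0.3922]
orientation: [-0.0, 0.988, 0.155, -0.001]
wrist_force: [0.9, 0.3, 0.5]
finger_gap: 0.0853
```

Run:
```python
from h import *
c=snap('wrist','w1'); print(c['state']['tcp_pos'],c['state']['joint_pos'].round(3))
k=blue(c,100,540,0,300); n,l,st,ce=cv2.connectedComponentsWithStats(k); i=1+st[1:,4].argmax(); print(st[i],ce[i])
```

```text
[0.52532338 0.07292382 0.39217493] [-1.400e-02  2.470e-01  3.830e-01  1.709e+00  1.000e-03  2.816e+00]
[ 287  146   53   54 2196] [313.10200364 172.90118397]
```

View pics/w1.png

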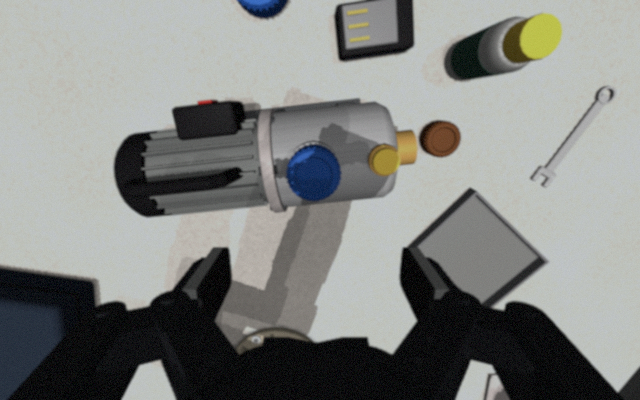

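The wrist view centres the pump cap at (313,172). Brown is at (440,138), the yellow plug at (384,159), and part of the large lid is at the top edge.

```bash
cat >> h.py <<'E'
def fitcap(c,k,zb,r=.031,h=.038):
    from scipy.optimize import minimize
    th=np.linspace(0,2*np.pi,48,endpoint=False)
    def rend(x):
        P=np.array([[x[0]+r*np.cos(a),x[1]+r*np.sin(a),z] for z in(zb,zb+h) for a in th])
        hull=cv2.convexHull((proj(c,P)*16).astype(np.float32)); m=np.zeros(k.shape,np.uint8)
        cv2.fillConvexPoly(m,np.round(hull).astype(np.int32),255,cv2.LINE_AA,4); return m/255.
    return rend
def fit(c,k,x0,zb,r=.031):
    from scipy.optimize import minimize
    R=fitcap(c,k,zb,r); f=lambda x:np.abs(R(x)-k).sum()
    o=minimize(f,x0,method='Nelder-Mead',options=dict(initial_simplex=[x0,[x0[0]+.006,x0[1]],[x0[0],x0[1]+.006]],xatol=1e-4)); return o.x.round(4),o.fun,k.sum()
E
python3 - <<'E'
from h import *
x=[.525,.072]
c=load('w1'); k=blue(c,280,350,130,215); print(at(c,(313.5,172.5),.228)); print(fit(c,k,x,.19),fit(c,k,x,.19,.0375))
c=load('top0'); print(fit(c,blue(c,235,280,190,232),x,.19))
c=load('scene0'); print(fit(c,blue(c,322,355,130,170),x,.19))
for dz in (0,.0):
  c=load('w1')
  for p in ((473,188),(547,262),(410,245)): print('tray',at(c,p,.026))
E
```

```text
[0.5268 0.0759 0.228 ]
(array([0.5226, 0.0757]), np.float64(396.01960784313724), np.uint64(2196)) (array([0.514 , 0.0725]), np.float64(1440.0156862745098), np.uint64(2196))
(array([0.5234, 0.0752]), np.float64(143.61176470588234), np.uint64(502))
(array([0.524 , 0.0779]), np.float64(131.48627450980393), np.uint64(362))
tray [ 0.546  -0.2295  0.026 ]
tray [ 0.4514 -0.4462  0.026 ]
tray [ 0.4009 -0.1646  0.026 ]
tray [ 0.546  -0.2295  0.026 ]
tray [ 0.4514 -0.4462  0.026 ]
tray [ 0.4009 -0.1646  0.026 ]
```

Emit:
move_arm(
  commands=[
    [[0,0.07,-0.8],[0,0,0],1],
    [[0,0,-0.8],[0,0,0],1],
    [[0,0,-0.7],[0,0,0],1],
    [[0,0,0],[0,0,0],1],
  ],
)

```text
clock: 2.6
tcp_pos: [0.5213, 0.0717, 0.2977]
orientation: [-0.0, 0.988, 0.153, -0.004]
wrist_force: [0.3, 1.2, -0.0]
finger_gap: 0.0854
```

Run:
```python
from h import *
c=snap('wrist','w2'); print(c['state']['tcp_pos'],c['state']['joint_pos'].round(3))
k=blue(c,200,440,60,320); n,l,st,ce=cv2.connectedComponentsWithStats(k); i=1+st[1:,4].argmax(); print(st[i],ce[i])
q=(l==i).astype(np.uint8)
for x in ((.525,.0755),): print(fit(c,q,x,.19))
im=c['frame'][:,:,::-1].copy()
for z,col in ((.228,(0,0,255)),(.19,(0,255,0))):
  th=np.linspace(0,2*np.pi,80); P=[[.525+.031*np.cos(a),.0755+.031*np.sin(a),z] for a in th]
  cv2.polylines(im,[np.round(proj(c,P)).astype(int)],True,col)
a=cv2.resize(im[80:300,200:440],None,fx=2.5,fy=2.5,interpolation=3); cv2.imwrite('pics/c3.png',a)
```

```text
[0.52129552 0.0717476  0.2977135 ] [-0.016  0.215  0.11   1.474 -0.     2.82 ]
[ 275  156   75   73 4194] [311.97687172 192.09799714]
(array([0.5239, 0.0757]), np.float64(715.3843137254903), np.uint64(4194))
```

View pics/c3.png

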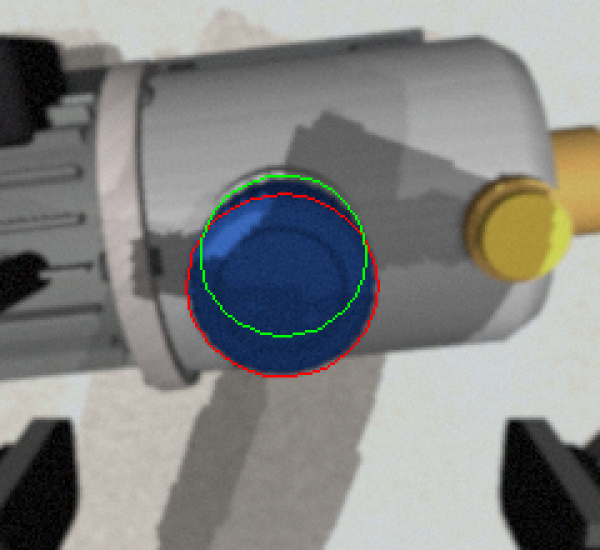

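Emit:
move_arm(
  commands=[
    [[0.09,0.095,-0.3],[0,0,0],1],
    [[0,0,-0.5],[0,0,0],1],
    [[0,0,0],[0,0,0],1],
  ],
  newtons=40,
)

```text
clock: 2.95
tcp_pos: [0.5276, 0.0765, 0.2685]
orientation: [-0.0, 0.988, 0.153, -0.001]
wrist_force: [-1.0, -0.5, -0.7]
finger_gap: 0.0852
```

Run:
```python
from h import *
for i in range(4):
    print(env.get_state()['tcp_pos'].round(4)); eyes.read_camera('top')
```

```text
[0.5276 0.0765 0.2685]
[0.5279 0.0765 0.2697]
[0.5282 0.0765 0.2705]
[0.5285 0.0766 0.2709]
```

Emit:
move_arm(
  commands=[
    [[-0.08,-0.025,-0.4],[0,0,0],1],
    [[0,0,-0.4],[0,0,0],1],
    [[0,0,-0.4],[0,0,0],1],
    [[0,0,-0.3],[0,0,0],1],
    [[0,0,0],[0,0,0],1],
  ],
)

```text
clock: 3.65
tcp_pos: [0.524, 0.0756, 0.2086]
orientation: [-0.0, 0.988, 0.153, -0.001]
wrist_force: [-0.3, 1.0, 0.2]
finger_gap: 0.0853
```

Run:
```python
from h import *
for i in range(3):
    s=env.get_state();print(s['tcp_pos'].round(4),s['wrist_force'].round(1)); eyes.read_camera('top')
c=snap('wrist','w3'); print(c['state']['tcp_pos'],c['state']['joint_pos'].round(3))
im=c['frame'][:,:,::-1].copy()
for z,col in ((.228,(0,0,255)),):
  th=np.linspace(0,2*np.pi,80); P=[[.525+.031*np.cos(a),.0755+.031*np.sin(a),z] for a in th]
  cv2.polylines(im,[np.round(proj(c,P)).astype(int)],True,col)
cv2.imwrite('pics/c4.png',im)
```

```text
[0.524  0.0756 0.2086] [-0.3  1.   0.2]
[0.5245 0.0756 0.2096] [ 0.4 -0.1 -0.1]
[0.5249 0.0756 0.2102] [ 0.1  0.5 -0. ]
[0.52519173 0.07556848 0.21051187] [-0.008  0.228 -0.085  1.256 -0.     2.825]
```

View pics/c4.png

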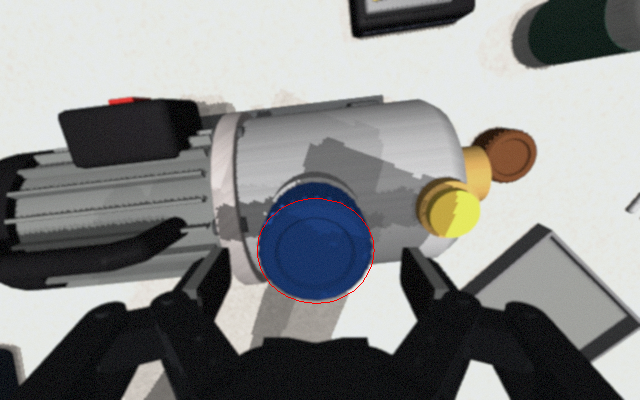

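The red model ring at (316,250) matches the cap edge within about 1 px, so I'll close.

Emit:
move_arm(
  commands=[
    [[0,0,0],[0,0,0],-1],
    [[0,0,0],[0,0,0],-1],
    [[0,0,0],[0,0,0],-1],
    [[0,0,0],[0,0,0],-1],
  ],
  newtons=45,
)

```text
clock: 4.25
tcp_pos: [0.5271, 0.0761, 0.2139]
orientation: [0.0, 0.988, 0.153, 0.004]
wrist_force: [-2.0, 4.5, 20.5]
finger_gap: 0.0283
```

Emit:
move_arm(
  commands=[
    [[0,0,0],[0,0,0],-1],
    [[0,0,0.002],[0,0,0.5],-1],
    [[0,0,0.004],[0,0,1],-1],
    [[0,0,0.004],[0,0,1],-1],
  ],
)

```text
clock: 4.65
tcp_pos: [0.5276, 0.0759, 0.2142]
orientation: [0.001, 0.946, 0.325, 0.004]
wrist_force: [0.9, 0.5, 14.9]
finger_gap: -0.0001
```

Run:
```python
from h import *
c=snap('wrist','w4'); s=c['state']; print({k:np.round(s[k],3) for k in ('tcp_pos','joint_pos','wrist_force','ft_torque','finger_gap','tau')})
```

```text
{'tcp_pos': array([0.528, 0.076, 0.214]), 'joint_pos': array([-0.008,  0.225, -0.081,  1.256,  0.   ,  2.471]), 'wrist_force': array([ 0.896,  0.474, 14.913]), 'ft_torque': array([ 0.118, -0.003, -0.035]), 'finger_gap': np.float64(-0.0), 'tau': array([-3.2400e-01, -3.4778e+01,  2.3357e+01, -6.0000e-03, -2.1400e-01,
        1.4260e+00])}
```

View pics/w4.png

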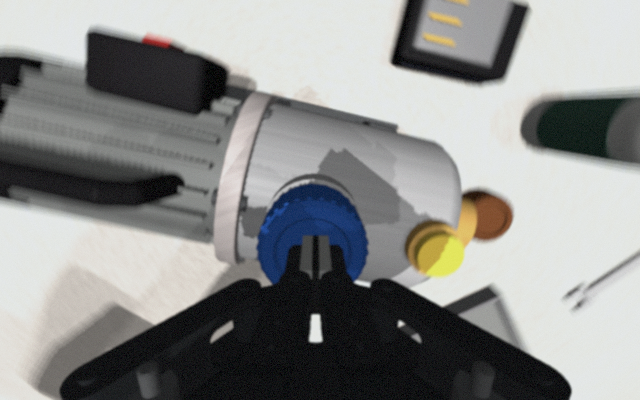

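The fingers shut to 0 on top of the cap: tips at (316,240), cap untouched at (313,235). I need to find out why they came in too high.

Run:
```python
from h import *
print(env.tcp_to_tips)
c=load('w4'); M=np.linalg.inv(cam_T(c)); 
T=M@np.linalg.inv(np.array(c['mount']))
for d in (-.04,-.02,-.01,0,.01,.019):
    print(d,proj(c,(T@np.array([0,0,d,1]))[:3]).round(0))
print([x for x in dir(env) if x[0]!='_'])
print(M[:3,3])
im=c['frame'][:,:,::-1].copy()
for z,col in ((.228,(0,0,255)),):
  th=np.linspace(0,2*np.pi,80); P=[[.525+.031*np.cos(a),.0755+.031*np.sin(a),z] for a in th]
  cv2.polylines(im,[np.round(proj(c,P)).astype(int)],True,col)
a=cv2.resize(im[150:350,200:440],None,fx=3,fy=3,interpolation=3)
cv2.imwrite('pics/c5.png',a)
```

```text
0.019
-0.04 [[316. 277.]]
-0.02 [[316. 256.]]
-0.01 [[316. 247.]]
0 [[316. 239.]]
0.01 [[316. 232.]]
0.019 [[316. 226.]]
['MotionError', 'get_state', 'tcp_to_tips']
[0.58566138 0.1221544  0.37044156]
```

View pics/c5.png

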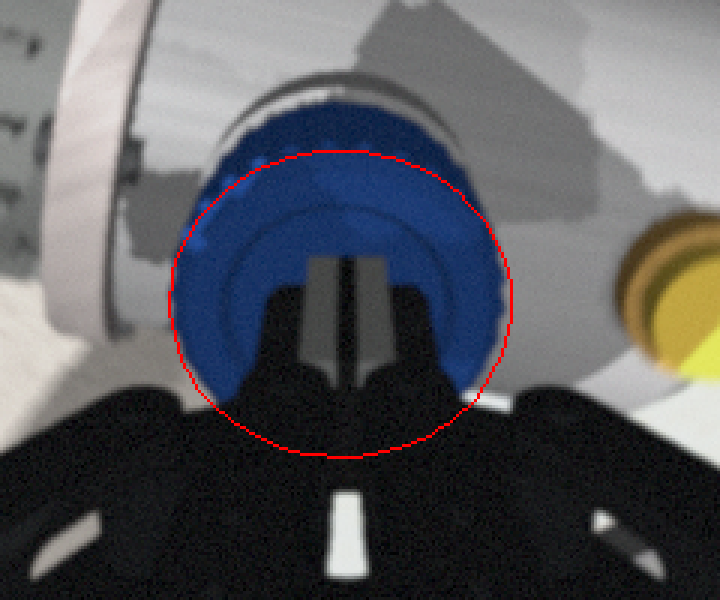

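Run:
```python
from h import *
c=snap('scene','s5'); s=c['state']; p=s['tcp_pos']; print(p,s['wrist_force'])
for d in (-.02,0,.019): print(d,proj(c,[p[0],p[1],p[2]-d]).round(1))
im=c['frame'][:,:,::-1].copy()
a=cv2.resize(im[60:240,250:430],None,fx=3.3,fy=3.3,interpolation=3)
cv2.imwrite('pics/c6.png',a)
```

```text
[0.52762501 0.07586104 0.21419334] [-0.40064234  0.73611605 16.59838682]
-0.02 [[338.8 142.8]]
0 [[338.5 148.8]]
0.019 [[338.2 154.4]]
```

View pics/c6.png

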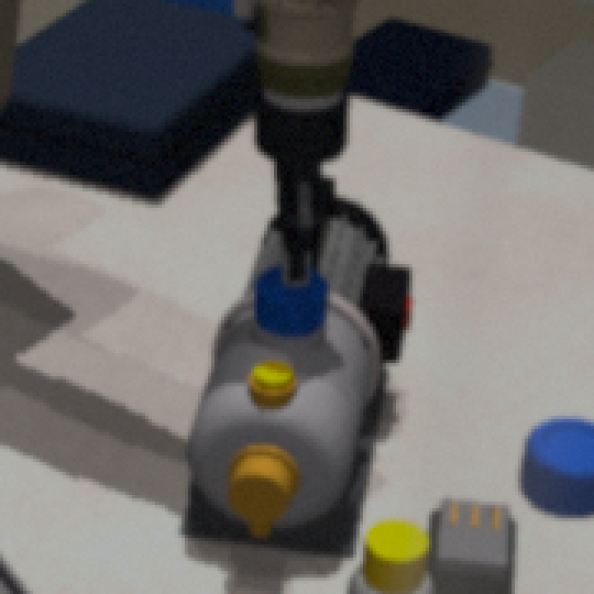

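Run:
```python
from h import *
def tp(c,P):
    T=np.linalg.inv(cam_T(c))@np.linalg.inv(np.array(c['mount'])); P=np.c_[np.array(P),np.ones(len(P))]
    return proj(c,(T@P.T).T[:,:3]).round(0).tolist()
c=load('w4')
for d in (-.03,-.014,0,.019): print('shut',d,tp(c,[(-.011,0.01,d),(.011,0.01,d)]))
c=load('w3')
for d in (-.05,-.03,-.014,0.,.006,.019): print('open',d,tp(c,[(-.011,.0425,d),(-.011,-.0425,d),(.011,-.0425,d)]))
a=cv2.resize(c['frame'][200:400,160:480,::-1],None,fx=2.5,fy=2.5,interpolation=3); a=cv2.convertScaleAbs(a,alpha=1.5,beta=20)
cv2.imwrite('pics/c7.png',a)
s=load('scene0');print(np.linalg.inv(cam_T(s))[:3,3])
```

```text
shut -0.03 [[335.0, 285.0], [336.0, 246.0]]
shut -0.014 [[334.0, 268.0], [334.0, 232.0]]
shut 0 [[332.0, 256.0], [333.0, 222.0]]
shut 0.019 [[331.0, 241.0], [331.0, 210.0]]
open -0.05 [[412.0, 312.0], [218.0, 312.0], [213.0, 268.0]]
open -0.03 [[400.0, 285.0], [231.0, 285.0], [227.0, 245.0]]
open -0.014 [[392.0, 268.0], [239.0, 268.0], [235.0, 231.0]]
open 0.0 [[386.0, 255.0], [245.0, 255.0], [242.0, 221.0]]
open 0.006 [[384.0, 251.0], [247.0, 251.0], [244.0, 218.0]]
open 0.019 [[379.0, 241.0], [251.0, 241.0], [249.0, 210.0]]
[ 1.13969226 -0.9310943   0.94971321]
```

View pics/c7.png

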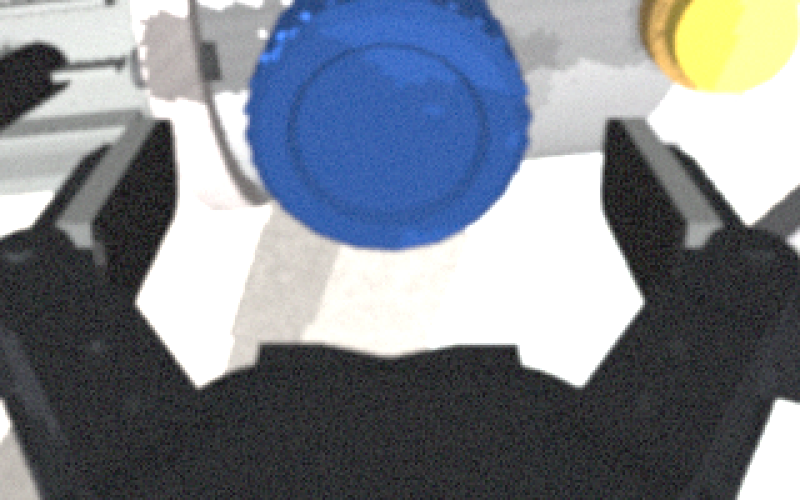

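The measurements agree with each other. In both the open (w3) and shut (w4) wrist pictures, and in the scene picture, the fingertips sit about 35 mm farther back than the stated 19 mm ahead of the TCP. Shut tips are near TCP -15 mm and open tips near TCP -30 mm. I'll lift, open, turn back and go about 40 mm lower.

Emit:
move_arm(
  commands=[
    [[0,0,0.5],[0,0,0],-1],
    [[-0.03,0,0.5],[0,0,-1],1],
    [[0,0,0],[0,0,-1],1],
    [[0,0,0],[0,0,-0.5],1],
    [[0,0,0],[0,0,0],1],
  ],
)

```text
clock: 5.25
tcp_pos: [0.5235, 0.0756, 0.2503]
orientation: [0.0, 0.988, 0.153, 0.0]
wrist_force: [0.1, 0.3, 0.1]
finger_gap: 0.0576
```

Emit:
move_arm(
  commands=[
    [[0,0,0],[0,0,0],1],
    [[0,0,0],[0,0,0],1],
    [[0,0,0],[0,0,0],1],
  ],
)

```text
clock: 5.55
tcp_pos: [0.5233, 0.0756, 0.2498]
orientation: [0.0, 0.988, 0.154, -0.0]
wrist_force: [-0.5, 0.5, -0.6]
finger_gap: 0.0853
```

Run:
```python
from h import *
c=snap('wrist','w6'); s=c['state']; print({k:np.round(s[k],4) for k in ('clock','tcp_pos','joint_pos','wrist_force','finger_gap')})
im=c['frame'][:,:,::-1].copy()
th=np.linspace(0,2*np.pi,80)
for z,col in ((.228,(0,0,255)),): cv2.polylines(im,[np.round(proj(c,[[.525+.031*np.cos(a),.0755+.031*np.sin(a),z] for a in th])).astype(int)],True,col)
cv2.imwrite('pics/c8.png',im)
```

```text
{'clock': np.float64(5.55), 'tcp_pos': array([0.5233, 0.0756, 0.2498]), 'joint_pos': array([-8.4000e-03,  2.1590e-01, -4.8000e-03,  1.3504e+00, -1.0000e-04,
        2.8247e+00]), 'wrist_force': array([-0.489 ,  0.4607, -0.5879]), 'finger_gap': np.float64(0.0853)}
```

View pics/c8.png

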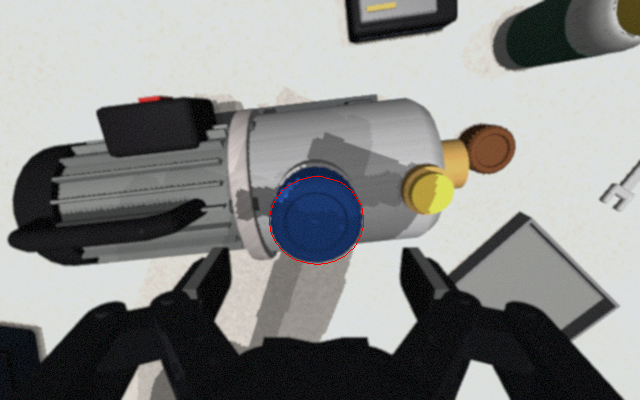

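Emit:
move_arm(
  commands=[
    [[0.045,0,-0.5],[0,0,0],1],
    [[0,0,-0.5],[0,0,0],1],
    [[0,0,-0.4],[0,0,0],1],
    [[0,0,-0.3],[0,0,0],1],
    [[0,0,-0.2],[0,0,0],1],
  ],
)

```text
clock: 6.1
tcp_pos: [0.5248, 0.0756, 0.1729]
orientation: [-0.0, 0.988, 0.153, -0.001]
wrist_force: [-0.6, 0.3, 0.1]
finger_gap: 0.0854
```

Run:
```python
from h import *
c=snap('wrist','w7'); s=c['state']; print({k:np.round(s[k],4) for k in ('clock','tcp_pos','joint_pos','wrist_force','finger_gap')})
c=snap('scene','s7'); a=cv2.resize(c['frame'][60:240,250:430,::-1],None,fx=3.3,fy=3.3,interpolation=3); cv2.imwrite('pics/c9.png',a)
```

```text
{'clock': np.float64(6.1), 'tcp_pos': array([0.5248, 0.0756, 0.1729]), 'joint_pos': array([-8.3000e-03,  2.4540e-01, -1.5590e-01,  1.1706e+00, -1.0000e-04,
        2.8252e+00]), 'wrist_force': array([-0.6031,  0.3058,  0.0607]), 'finger_gap': np.float64(0.0854)}
```

View pics/w7.png

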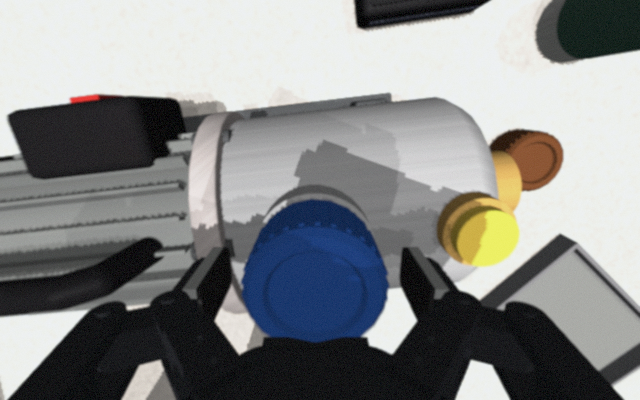

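View pics/c9.png

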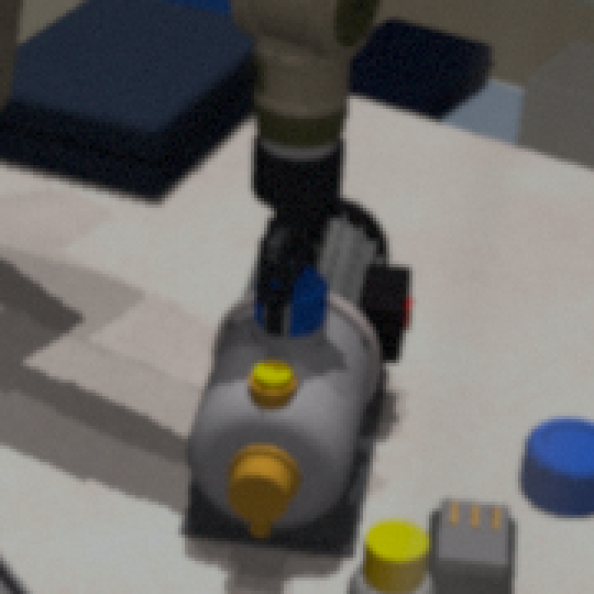

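The fingers now straddle the cap (pad tips at (228,248) and (402,248)), so I'll close.

Emit:
move_arm(
  commands=[
    [[0,0,0],[0,0,0],0],
    [[0,0,0],[0,0,0],-1],
    [[0,0,0],[0,0,0],-1],
    [[0,0,0],[0,0,0],-1],
    [[0,0,0],[0,0,0],-1],
  ],
  newtons=45,
)

```text
clock: 6.7
tcp_pos: [0.5259, 0.0756, 0.1751]
orientation: [0.0, 0.988, 0.153, 0.001]
wrist_force: [-0.8, 0.5, 5.7]
finger_gap: 0.0612
```

Run:
```python
from h import *
c=snap('wrist','w8'); s=c['state']; print({k:np.round(s[k],4) for k in ('clock','tcp_pos','joint_pos','wrist_force','finger_gap')})
```

```text
{'clock': np.float64(6.7), 'tcp_pos': array([0.5259, 0.0756, 0.1751]), 'joint_pos': array([-0.0084,  0.2435, -0.1528,  1.1723,  0.    ,  2.8254]), 'wrist_force': array([-0.849,  0.477,  5.698]), 'finger_gap': np.float64(0.0612)}
```

View pics/w8.png

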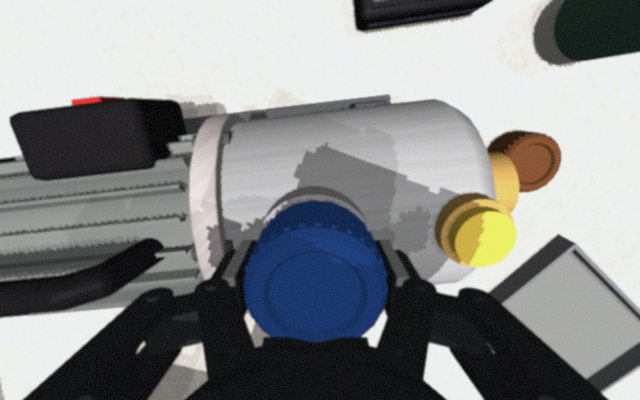

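Gripped at 61 mm. Now turn.

Emit:
move_arm(
  commands=[
    [[0,0,0.003],[0,0,0.5],-1],
    [[0,0,0.004],[0,0,1],-1],
    [[0,0,0.004],[0,0,1],-1],
    [[0,0,0.004],[0,0,1],-1],
    [[0,0,0.004],[0,0,1],-1],
  ],
)

```text
clock: 7.25
tcp_pos: [0.526, 0.0759, 0.1752]
orientation: [0.0, 0.891, 0.454, 0.001]
wrist_force: [0.6, 1.8, 0.9]
finger_gap: 0.0613
```

Run:
```python
from h import *
c=snap('wrist','w9'); s=c['state']; print({k:np.round(s[k],4) for k in ('clock','tcp_pos','joint_pos','wrist_force','ft_torque','finger_gap')})
```

```text
{'clock': np.float64(7.25), 'tcp_pos': array([0.526 , 0.0759, 0.1752]), 'joint_pos': array([-8.2000e-03,  2.4390e-01, -1.5200e-01,  1.1729e+00,  7.0000e-04,
        2.1914e+00]), 'wrist_force': array([0.5904, 1.8085, 0.9376]), 'ft_torque': array([ 0.4108, -0.1915, -0.0252]), 'finger_gap': np.float64(0.0613)}
```

View pics/w9.png

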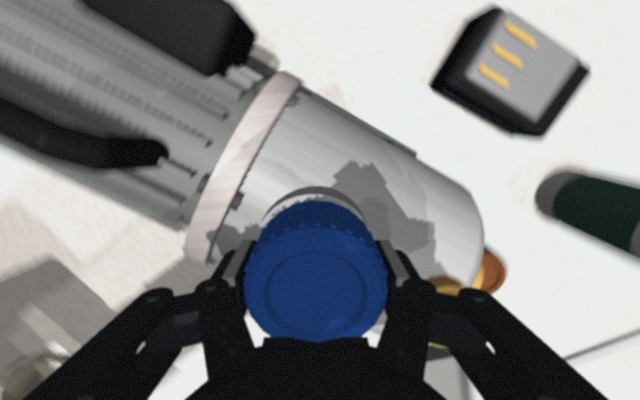

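Emit:
move_arm(
  commands=[
    [[0,0,0.004],[0,0,1],-1],
    [[0,0,0.004],[0,0,1],-1],
    [[0,0,0.004],[0,0,1],-1],
    [[0,0,0.004],[0,0,1],-1],
    [[0,0,0.004],[0,0,1],-1],
  ],
)

```text
clock: 7.8
tcp_pos: [0.5252, 0.0764, 0.1758]
orientation: [-0.0, 0.683, 0.73, 0.001]
wrist_force: [-1.3, 3.1, 1.7]
finger_gap: 0.061
```

Emit:
move_arm(
  commands=[
    [[0,0,0.004],[0,0,1],-1],
    [[0,0,0.004],[0,0,1],-1],
    [[0,0,0.004],[0,0,1],-1],
    [[0,0,0.004],[0,0,1],-1],
    [[0,0,0.004],[0,0,1],-1],
  ],
)

```text
clock: 8.3
tcp_pos: [0.5244, 0.0762, 0.1765]
orientation: [-0.001, 0.392, 0.92, 0.0]
wrist_force: [-2.5, 1.4, 3.3]
finger_gap: 0.0609
```

Emit:
move_arm(
  commands=[
    [[0,0,0.004],[0,0,1],-1],
    [[0,0,0.004],[0,0,1],-1],
    [[0,0,0.004],[0,0,1],-1],
    [[0,0,0.004],[0,0,1],-1],
    [[0,0,0.004],[0,0,1],-1],
  ],
)

```text
clock: 8.8
tcp_pos: [0.524, 0.0757, 0.1772]
orientation: [-0.001, 0.054, 0.999, -0.0]
wrist_force: [-4.3, -0.1, 4.7]
finger_gap: 0.0612
```

Emit:
move_arm(
  commands=[
    [[0,0,0.006],[0,0,1],-1],
    [[0,0,0.006],[0,0,1],-1],
    [[0,0,0.006],[0,0,1],-1],
    [[0,0,0.006],[0,0,1],-1],
    [[0,0,0.006],[0,0,1],-1],
  ],
)

```text
clock: 9.3
tcp_pos: [0.5246, 0.0753, 0.1782]
orientation: [-0.001, -0.291, 0.957, -0.0]
wrist_force: [-0.7, -1.0, 0.0]
finger_gap: 0.061
```

Emit:
move_arm(
  commands=[
    [[0,0,0.005],[0,0,1],-1],
    [[0,0,0.005],[0,0,1],-1],
    [[0,0,0.005],[0,0,1],-1],
    [[0,0,0.005],[0,0,1],-1],
    [[0,0,0.005],[0,0,1],-1],
  ],
)

```text
clock: 9.8
tcp_pos: [0.525, 0.0753, 0.1791]
orientation: [-0.0, -0.6, 0.8, -0.0]
wrist_force: [-0.1, -0.6, -1.3]
finger_gap: 0.0613
```

Emit:
move_arm(
  commands=[
    [[0,0,0.005],[0,0,1],-1],
    [[0,0,0.005],[0,0,1],-1],
    [[0,0,0.005],[0,0,1],-1],
    [[0,0,0.005],[0,0,1],-1],
    [[0,0,0.005],[0,0,1],-1],
  ],
)

```text
clock: 10.3
tcp_pos: [0.525, 0.0754, 0.1801]
orientation: [0.0, 0.838, -0.546, -0.0]
wrist_force: [0.2, -1.0, -1.5]
finger_gap: 0.0612
```

Run:
```python
from h import *
c=snap('wrist','w10'); s=c['state']; print({k:np.round(s[k],4) for k in ('clock','tcp_pos','joint_pos','wrist_force','ft_torque','finger_gap')})
c=snap('scene','s10'); a=cv2.resize(c['frame'][60:240,250:430,::-1],None,fx=3.3,fy=3.3,interpolation=3); cv2.imwrite('pics/c10.png',a)
```

```text
{'clock': np.float64(10.3), 'tcp_pos': array([0.525 , 0.0754, 0.1801]), 'joint_pos': array([-8.5000e-03,  2.4180e-01, -1.4260e-01,  1.1869e+00, -3.0000e-04,
       -1.9948e+00]), 'wrist_force': array([ 0.2423, -0.9682, -1.4529]), 'ft_torque': array([-0.035 , -0.0327,  0.0149]), 'finger_gap': np.float64(0.0612)}
```

View pics/c10.png

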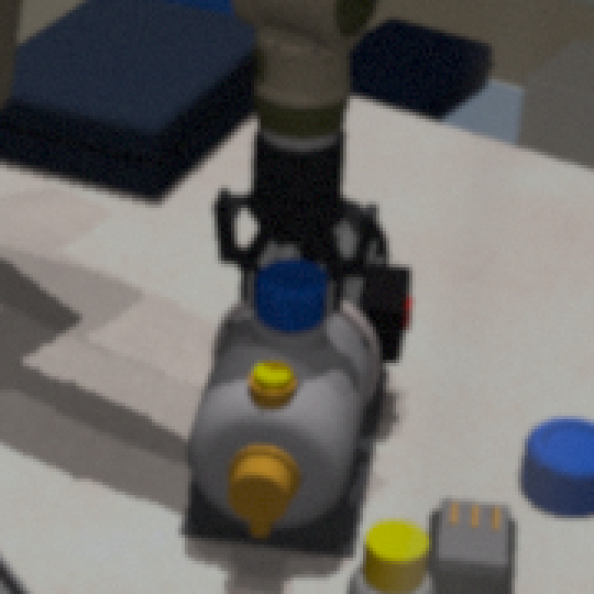

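View pics/w10.png

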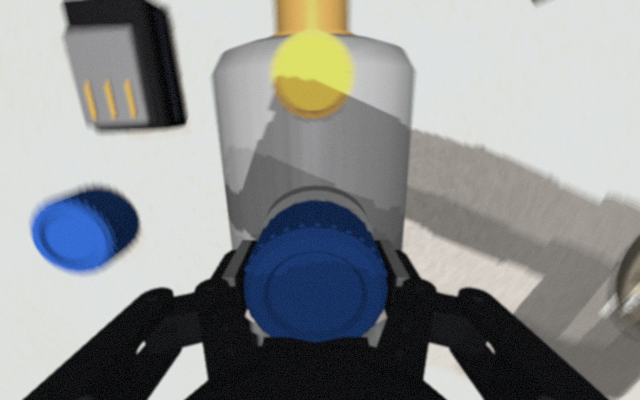

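The cap is climbing with the fingers: same place in the wrist view, and raised in the scene view. I'll finish this stroke.

Emit:
move_arm(
  commands=[
    [[0,0,0.004],[0,0,1],-1],
    [[0,0,0.004],[0,0,1],-1],
    [[0,0,0.004],[0,0,1],-1],
    [[0,0,0.004],[0,0,1],-1],
    [[0,0,0.004],[0,0,1],-1],
  ],
)

```text
clock: 10.9
tcp_pos: [0.525, 0.0755, 0.1809]
orientation: [0.0, 0.974, -0.228, -0.0]
wrist_force: [-0.7, -0.2, -0.8]
finger_gap: 0.0613
```

Emit:
move_arm(
  commands=[
    [[0,0,0.004],[0,0,1],-1],
    [[0,0,0.004],[0,0,1],-1],
    [[0,0,0],[0,0,0],-1],
    [[0,0,0],[0,0,0],-1],
  ],
)

```text
clock: 11.3
tcp_pos: [0.5251, 0.0755, 0.1813]
orientation: [0.0, 0.996, -0.093, -0.0]
wrist_force: [0.3, -0.7, -1.0]
finger_gap: 0.0613
```

Run:
```python
from h import *
s=env.get_state(); print({k:np.round(s[k],4) for k in ('clock','tcp_pos','joint_pos','wrist_force','ft_torque','finger_gap')})
```

```text
{'clock': np.float64(11.3), 'tcp_pos': array([0.5251, 0.0755, 0.1813]), 'joint_pos': array([-8.4000e-03,  2.4120e-01, -1.4050e-01,  1.1894e+00, -2.0000e-04,
       -2.9631e+00]), 'wrist_force': array([ 0.3138, -0.7326, -1.0451]), 'ft_torque': array([ 0.0295, -0.0259, -0.0487]), 'finger_gap': np.float64(0.0613)}
```

Emit:
move_arm(
  commands=[
    [[0,0,0],[0,0,0],1],
    [[0,0,0],[0,0,0],1],
    [[0,0,0],[0,0,0],1],
    [[0,0,0],[0,0,-0.5],1],
    [[0,0,0],[0,0,-1],1],
  ],
)

```text
clock: 11.8
tcp_pos: [0.5253, 0.0756, 0.1815]
orientation: [0.0, 0.981, -0.196, 0.0]
wrist_force: [0.5, -0.3, 0.5]
finger_gap: 0.0853
```

Emit:
move_arm(
  commands=[
    [[0,0,0],[0,0,-1],1],
    [[0,0,0],[0,0,-1],1],
    [[0,0,0],[0,0,-1],1],
    [[0,0,0],[0,0,-1],1],
    [[0,0,0],[0,0,-1],1],
  ],
)

```text
clock: 12.3
tcp_pos: [0.5253, 0.0756, 0.1815]
orientation: [-0.0, 0.854, -0.521, 0.0]
wrist_force: [-0.3, 0.6, -0.2]
finger_gap: 0.0853
```

Run:
```python
from h import *
s=env.get_state(); print({k:np.round(s[k],4) for k in ('clock','tcp_pos','joint_pos','wrist_force','ft_torque','finger_gap')})
c=snap('scene','s11'); a=cv2.resize(c['frame'][60:240,250:430,::-1],None,fx=3.3,fy=3.3,interpolation=3); cv2.imwrite('pics/c11.png',a)
```

```text
{'clock': np.float64(12.3), 'tcp_pos': array([0.5253, 0.0756, 0.1815]), 'joint_pos': array([-0.0084,  0.241 , -0.1401,  1.1895, -0.    , -2.0547]), 'wrist_force': array([-0.2925,  0.6144, -0.1852]), 'ft_torque': array([ 0.0172, -0.0598, -0.0471]), 'finger_gap': np.float64(0.0853)}
```

View pics/c11.png

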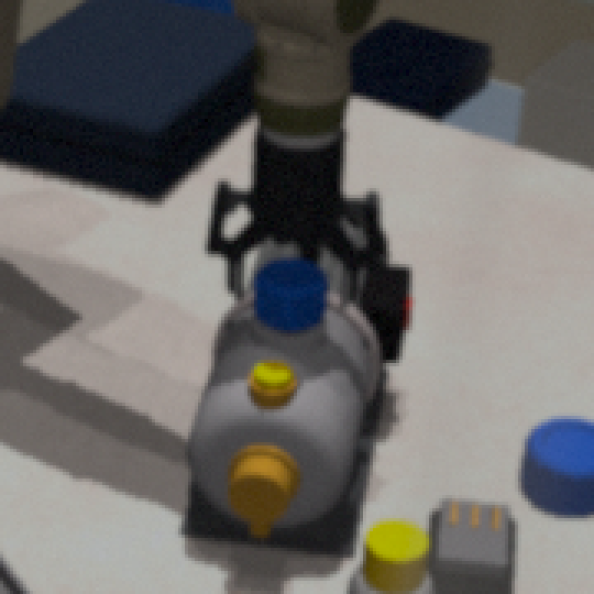

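Cap stays raised at (292,295) in the crop. I'll unwind the rest.

Emit:
move_arm(
  commands=[
    [[0,0,0],[0,0,-1],1],
    [[0,0,0],[0,0,-1],1],
    [[0,0,0],[0,0,-1],1],
    [[0,0,0],[0,0,-1],1],
    [[0,0,0],[0,0,-1],1],
  ],
)

```text
clock: 12.85
tcp_pos: [0.5252, 0.0756, 0.1815]
orientation: [0.0, -0.625, 0.78, 0.0]
wrist_force: [0.2, 0.3, -0.3]
finger_gap: 0.0856
```

Emit:
move_arm(
  commands=[
    [[0,0,0],[0,0,-1],1],
    [[0,0,0],[0,0,-1],1],
    [[0,0,0],[0,0,-1],1],
    [[0,0,0],[0,0,-1],1],
    [[0,0,0],[0,0,-1],1],
  ],
)

```text
clock: 13.35
tcp_pos: [0.5252, 0.0756, 0.1815]
orientation: [0.0, -0.321, 0.947, 0.0]
wrist_force: [0.9, 0.0, -1.4]
finger_gap: 0.0855
```

Emit:
move_arm(
  commands=[
    [[0,0,0],[0,0,-1],1],
    [[0,0,0],[0,0,-1],1],
    [[0,0,0],[0,0,-1],1],
    [[0,0,0],[0,0,-1],1],
    [[0,0,0],[0,0,-1],1],
  ],
)

```text
clock: 13.85
tcp_pos: [0.5252, 0.0756, 0.1815]
orientation: [0.0, 0.023, 1.0, 0.0]
wrist_force: [1.1, -0.1, -0.4]
finger_gap: 0.0858
```

Emit:
move_arm(
  commands=[
    [[0,0,0],[0,0,-1],1],
    [[0,0,0],[0,0,-1],1],
    [[0,0,0],[0,0,-1],1],
    [[0,0,0],[0,0,-1],1],
    [[0,0,0],[0,0,-1],1],
  ],
)

```text
clock: 14.35
tcp_pos: [0.5253, 0.0756, 0.1815]
orientation: [0.0, 0.363, 0.932, 0.0]
wrist_force: [0.7, 0.7, 0.2]
finger_gap: 0.0849
```

Emit:
move_arm(
  commands=[
    [[0,0,0],[0,0,-1],1],
    [[0,0,0],[0,0,-1],1],
    [[0,0,0],[0,0,-1],1],
    [[0,0,0],[0,0,-1],1],
    [[0,0,0],[0,0,-1],1],
  ],
)

```text
clock: 14.85
tcp_pos: [0.5253, 0.0756, 0.1815]
orientation: [0.0, 0.66, 0.751, 0.0]
wrist_force: [-0.3, 0.1, 0.1]
finger_gap: 0.0856
```

Emit:
move_arm(
  commands=[
    [[0,0,0],[0,0,-1],1],
    [[0,0,0],[0,0,-1],1],
    [[0,0,0],[0,0,-1],1],
    [[0,0,0],[0,0,-1],1],
    [[0,0,0],[0,0,-1],1],
  ],
)

```text
clock: 15.35
tcp_pos: [0.5253, 0.0756, 0.1815]
orientation: [0.0, 0.877, 0.48, 0.0]
wrist_force: [0.6, 0.8, -0.3]
finger_gap: 0.0854
```

Run:
```python
from h import *
s=env.get_state(); print({k:np.round(s[k],4) for k in ('clock','tcp_pos','joint_pos','wrist_force','ft_torque','finger_gap')})
```

```text
{'clock': np.float64(15.35), 'tcp_pos': array([0.5253, 0.0756, 0.1815]), 'joint_pos': array([-8.4000e-03,  2.4090e-01, -1.4030e-01,  1.1893e+00, -1.0000e-04,
        2.1312e+00]), 'wrist_force': array([ 0.6474,  0.8157, -0.2748]), 'ft_torque': array([ 0.0332,  0.0016, -0.0146]), 'finger_gap': np.float64(0.0854)}
```

Emit:
move_arm(
  commands=[
    [[0,0,0],[0,0,-1],1],
    [[0,0,0],[0,0,-1],1],
    [[0,0,0],[0,0,-1],1],
    [[0,0,0],[0,0,-1],1],
    [[0,0,0],[0,0,-1],1],
  ],
)

```text
clock: 15.85
tcp_pos: [0.5253, 0.0756, 0.1815]
orientation: [0.0, 0.988, 0.151, 0.0]
wrist_force: [-0.3, -0.3, 0.1]
finger_gap: 0.0853
```

Emit:
move_arm(
  commands=[
    [[0,0,0],[0,0,-0.5],1],
    [[0,0,0],[0,0,0],0],
    [[0,0,0],[0,0,0],-1],
    [[0,0,0],[0,0,0],-1],
    [[0,0,0],[0,0,0],-1],
  ],
)

```text
clock: 16.35
tcp_pos: [0.5255, 0.0754, 0.1818]
orientation: [0.0, 0.993, 0.119, 0.0]
wrist_force: [0.9, -1.2, 2.3]
finger_gap: 0.0613
```

Emit:
move_arm(
  commands=[
    [[0,0,0],[0,0,0],-1],
    [[0,0,0.003],[0,0,0.5],-1],
    [[0,0,0.004],[0,0,1],-1],
  ],
)

```text
clock: 16.65
tcp_pos: [0.5255, 0.076, 0.182]
orientation: [-0.0, 0.975, 0.224, 0.001]
wrist_force: [0.7, 0.8, 4.2]
finger_gap: 0.061
```

Run:
```python
from h import *
s=env.get_state(); print({k:np.round(s[k],4) for k in ('clock','tcp_pos','joint_pos','wrist_force','ft_torque','finger_gap')})
```

```text
{'clock': np.float64(16.65), 'tcp_pos': array([0.5255, 0.076 , 0.182 ]), 'joint_pos': array([-8.2000e-03,  2.4070e-01, -1.3940e-01,  1.1899e+00,  8.0000e-04,
        2.6813e+00]), 'wrist_force': array([0.6672, 0.7707, 4.209 ]), 'ft_torque': array([ 0.2569, -0.113 , -0.1104]), 'finger_gap': np.float64(0.061)}
```

Emit:
move_arm(
  commands=[
    [[0,0,0.005],[0,0,1],-1],
    [[0,0,0.005],[0,0,1],-1],
    [[0,0,0.005],[0,0,1],-1],
    [[0,0,0.005],[0,0,1],-1],
    [[0,0,0.005],[0,0,1],-1],
  ],
)

```text
clock: 17.15
tcp_pos: [0.5252, 0.0761, 0.1828]
orientation: [-0.0, 0.839, 0.545, 0.0]
wrist_force: [0.4, 0.9, 2.0]
finger_gap: 0.0611
```

Emit:
move_arm(
  commands=[
    [[0,0,0.005],[0,0,1],-1],
    [[0,0,0.005],[0,0,1],-1],
    [[0,0,0.005],[0,0,1],-1],
    [[0,0,0.005],[0,0,1],-1],
    [[0,0,0.005],[0,0,1],-1],
  ],
)

```text
clock: 17.65
tcp_pos: [0.5248, 0.0761, 0.1836]
orientation: [-0.001, 0.602, 0.799, 0.0]
wrist_force: [-0.6, 1.0, 2.1]
finger_gap: 0.061
```

Emit:
move_arm(
  commands=[
    [[0,0,0.005],[0,0,1],-1],
    [[0,0,0.005],[0,0,1],-1],
    [[0,0,0.005],[0,0,1],-1],
    [[0,0,0.005],[0,0,1],-1],
    [[0,0,0.005],[0,0,1],-1],
  ],
)

```text
clock: 18.15
tcp_pos: [0.5245, 0.0759, 0.1844]
orientation: [-0.001, 0.292, 0.956, 0.0]
wrist_force: [-1.5, 0.3, 1.9]
finger_gap: 0.0609
```

Emit:
move_arm(
  commands=[
    [[0,0,0.004],[0,0,1],-1],
    [[0,0,0.004],[0,0,1],-1],
    [[0,0,0.004],[0,0,1],-1],
    [[0,0,0.004],[0,0,1],-1],
    [[0,0,0.004],[0,0,1],-1],
  ],
)

```text
clock: 18.65
tcp_pos: [0.5244, 0.0757, 0.1851]
orientation: [-0.001, -0.052, 0.999, 0.0]
wrist_force: [-1.8, -0.5, 1.6]
finger_gap: 0.061
```

Emit:
move_arm(
  commands=[
    [[0,0,0.004],[0,0,1],-1],
    [[0,0,0.004],[0,0,1],-1],
    [[0,0,0.004],[0,0,1],-1],
    [[0,0,0.004],[0,0,1],-1],
    [[0,0,0.004],[0,0,1],-1],
  ],
)

```text
clock: 19.15
tcp_pos: [0.5246, 0.0755, 0.186]
orientation: [-0.001, -0.391, 0.921, 0.0]
wrist_force: [-0.6, -0.5, 1.0]
finger_gap: 0.0607
```

Emit:
move_arm(
  commands=[
    [[0,0,0.004],[0,0,1],-1],
    [[0,0,0.004],[0,0,1],-1],
    [[0,0,0.004],[0,0,1],-1],
    [[0,0,0.004],[0,0,1],-1],
    [[0,0,0.004],[0,0,1],-1],
  ],
)

```text
clock: 19.65
tcp_pos: [0.5248, 0.0755, 0.1868]
orientation: [-0.0, -0.682, 0.731, 0.0]
wrist_force: [0.1, -1.6, 0.4]
finger_gap: 0.0609
```

Run:
```python
from h import *
s=env.get_state(); print({k:np.round(s[k],4) for k in ('clock','tcp_pos','joint_pos','wrist_force','ft_torque','finger_gap')})
```

```text
{'clock': np.float64(19.65), 'tcp_pos': array([0.5248, 0.0755, 0.1868]), 'joint_pos': array([-8.5000e-03,  2.3870e-01, -1.3000e-01,  1.2031e+00, -1.0000e-04,
       -1.5093e+00]), 'wrist_force': array([ 0.0756, -1.5914,  0.3913]), 'ft_torque': array([-0.1707,  0.0612, -0.0062]), 'finger_gap': np.float64(0.0609)}
```

Emit:
move_arm(
  commands=[
    [[0,0,0.004],[0,0,1],-1],
    [[0,0,0.004],[0,0,1],-1],
    [[0,0,0.004],[0,0,1],-1],
    [[0,0,0.004],[0,0,1],-1],
    [[0,0,0.004],[0,0,1],-1],
  ],
)

```text
clock: 20.15
tcp_pos: [0.525, 0.0756, 0.1876]
orientation: [0.0, 0.891, -0.454, -0.0]
wrist_force: [0.2, -0.6, 0.3]
finger_gap: 0.061
```

Emit:
move_arm(
  commands=[
    [[0,0,0.004],[0,0,1],-1],
    [[0,0,0.004],[0,0,1],-1],
    [[0,0,0.004],[0,0,1],-1],
    [[0,0,0.004],[0,0,1],-1],
    [[0,0,0.004],[0,0,1],-1],
  ],
)

```text
clock: 20.65
tcp_pos: [0.5251, 0.0757, 0.1884]
orientation: [-0.0, 0.993, -0.122, -0.0]
wrist_force: [0.6, 0.6, 0.7]
finger_gap: 0.061
```

Emit:
move_arm(
  commands=[
    [[0,0,0],[0,0,0],-1],
    [[0,0,0.05],[0,0,0],-1],
    [[0,0,0],[0,0,0],-1],
  ],
)

```text
clock: 20.95
tcp_pos: [0.5251, 0.0756, 0.1906]
orientation: [0.0, 0.992, -0.126, -0.0]
wrist_force: [-0.2, -0.8, 0.1]
finger_gap: 0.061
```

Run:
```python
from h import *
s=env.get_state(); print({k:np.round(s[k],4) for k in ('clock','tcp_pos','joint_pos','wrist_force','ft_torque','finger_gap')})
```

```text
{'clock': np.float64(20.95), 'tcp_pos': array([0.5251, 0.0756, 0.1906]), 'joint_pos': array([-0.0083,  0.237 , -0.1226,  1.2116, -0.    , -2.8971]), 'wrist_force': array([-0.1998, -0.815 ,  0.0596]), 'ft_torque': array([-0.0064,  0.0014, -0.0031]), 'finger_gap': np.float64(0.061)}
```

About 663° turned, and a 2 mm lift met no resistance, so the thread is free. I'll lift straight and slowly.

Emit:
move_arm(
  commands=[
    [[0,0,0.1],[0,0,0],-1],
    [[0,0,0.1],[0,0,0],-1],
    [[0,0,0.15],[0,0,0],-1],
    [[0,0,0.2],[0,0,0],-1],
    [[0,0,0.2],[0,0,0],-1],
  ],
)

```text
clock: 21.45
tcp_pos: [0.5253, 0.0756, 0.2216]
orientation: [0.0, 0.992, -0.125, 0.0]
wrist_force: [-0.0, 0.1, -0.3]
finger_gap: 0.0611
```

Emit:
move_arm(
  commands=[
    [[0,0,0.4],[0,0,0],-1],
    [[0,0,0.5],[0,0,0],-1],
    [[0,0,0.5],[0,0,0],-1],
    [[0,0,0.4],[0,0,0],-1],
    [[0,0,0],[0,0,0],-1],
  ],
)

```text
clock: 21.95
tcp_pos: [0.5265, 0.0756, 0.2957]
orientation: [-0.0, 0.992, -0.125, 0.002]
wrist_force: [1.0, -0.0, -1.0]
finger_gap: 0.0613
```

Run:
```python
from h import *
s=env.get_state(); print({k:np.round(s[k],4) for k in ('clock','tcp_pos','joint_pos','wrist_force','ft_torque','finger_gap')})
c=snap('scene','s12'); a=cv2.resize(c['frame'][30:310,150:450,::-1],None,fx=2.1,fy=2.1,interpolation=3); cv2.imwrite('pics/c12.png',a)
c=snap('top','t12'); a=cv2.resize(c['frame'][130:370,240:480,::-1],None,fx=2.5,fy=2.5,interpolation=3); cv2.imwrite('pics/c13.png',a)
```

```text
{'clock': np.float64(21.95), 'tcp_pos': array([0.5265, 0.0756, 0.2957]), 'joint_pos': array([-8.3000e-03,  2.1460e-01,  1.0470e-01,  1.4559e+00, -1.0000e-04,
       -2.8991e+00]), 'wrist_force': array([ 1.0428, -0.0039, -0.9888]), 'ft_torque': array([ 0.0055, -0.0426, -0.0252]), 'finger_gap': np.float64(0.0613)}
```

View pics/c12.png

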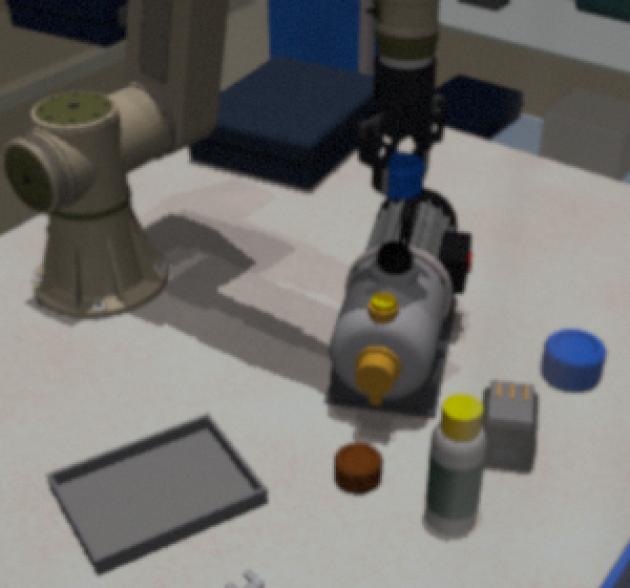

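View pics/c13.png

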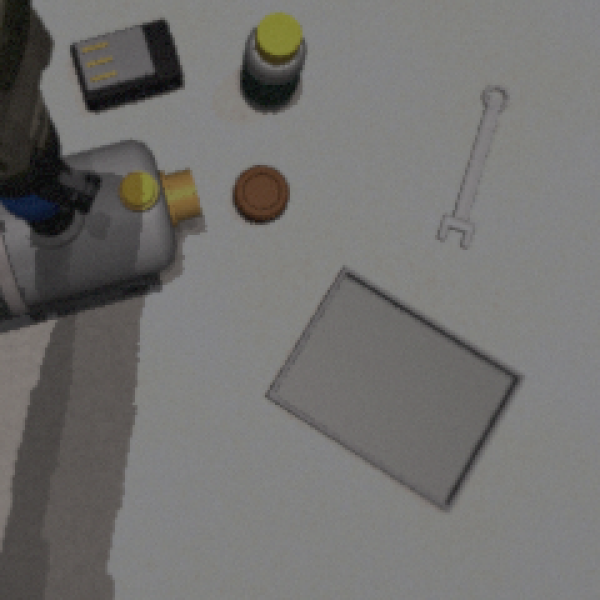

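Cap held above the neck at about (405,172) in the scene crop, with the black neck bare below it. Next, measure the tray.

Run:
```python
from h import *
t=load('t12'); s=load('s12')
A=np.array([at(t,(240+(x+.5)/2.5-.5,130+(y+.5)/2.5-.5),.026) for x,y in((344,268),(521,378),(447,508),(267,396))])
B=np.array([at(s,(150+(x+.5)/2.1-.5,30+(y+.5)/2.1-.5),.026) for x,y in((265,490),(100,565),(50,480),(208,418))])
for Q in (A,B):
    print(Q.tolist(),Q.mean(0),[np.linalg.norm(Q[i]-Q[i-1]).round(3) for i in range(4)])
```

```text
[[0.5414, -0.2377, 0.026], [0.4522, -0.4453, 0.026], [0.3025, -0.3803, 0.026], [0.3878, -0.1728, 0.026]] [ 0.420975 -0.309025  0.026   ] [np.float64(0.167), np.float64(0.226), np.float64(0.163), np.float64(0.224)]
[[0.5456, -0.2417, 0.026], [0.466, -0.4503, 0.026], [0.3132, -0.3887, 0.026], [0.3971, -0.1804, 0.026]] [ 0.430475 -0.315275  0.026   ] [np.float64(0.161), np.float64(0.223), np.float64(0.165), np.float64(0.225)]
```

Tray centre is about (0.424, -0.311) and the sides come out as expected. I'll travel with a clockwise turn to keep joint 6 in range.

Emit:
move_arm(
  commands=[
    [[-0.1,-0.4,0],[0,0,-0.8],-1],
    [[-0.2,-0.7,0],[0,0,-1],-1],
    [[-0.2,-0.8,0],[0,0,-1],-1],
    [[-0.2,-0.8,0],[0,0,-1],-1],
    [[-0.2,-0.8,0],[0,0,-1],-1],
  ],
)

```text
clock: 22.55
tcp_pos: [0.4882, -0.0653, 0.2914]
orientation: [0.0, 0.895, -0.447, -0.001]
wrist_force: [1.6, -0.2, -0.9]
finger_gap: 0.061
```

Emit:
move_arm(
  commands=[
    [[-0.2,-0.8,0],[0,0,-1],-1],
    [[-0.2,-0.8,0],[0,0,-1],-1],
    [[-0.2,-0.8,0],[0,0,-1],-1],
    [[-0.2,-0.8,0],[0,0,-1],-1],
    [[-0.2,-0.8,0],[0,0,-1],-1],
  ],
)

```text
clock: 23.05
tcp_pos: [0.4482, -0.2253, 0.2914]
orientation: [-0.0, -0.688, 0.726, 0.001]
wrist_force: [0.0, 0.4, -0.0]
finger_gap: 0.0613
```

Run:
```python
from h import *
s=env.get_state(); print({k:np.round(s[k],4) for k in ('clock','tcp_pos','joint_pos','wrist_force','ft_torque','finger_gap')})
```

```text
{'clock': np.float64(23.05), 'tcp_pos': array([ 0.4482, -0.2253,  0.2914]), 'joint_pos': array([-0.626 ,  0.1606,  0.0278,  1.44  ,  0.    , -2.1427]), 'wrist_force': array([ 0.0199,  0.3691, -0.0127]), 'ft_torque': array([-0.0225, -0.0356, -0.0423]), 'finger_gap': np.float64(0.0613)}
```

Emit:
move_arm(
  commands=[
    [[-0.2,-0.7,-0.4],[0,0,0],-1],
    [[-0.2,-0.7,-0.7],[0,0,0],-1],
    [[-0.2,-0.75,-0.7],[0,0,0],-1],
    [[0,0,-0.9],[0,0,0],-1],
    [[0,0,-0.6],[0,0,0],-1],
  ],
)

```text
clock: 23.55
tcp_pos: [0.4232, -0.3101, 0.1569]
orientation: [-0.0, -0.689, 0.725, 0.002]
wrist_force: [0.4, -0.1, -0.9]
finger_gap: 0.061
```

Emit:
move_arm(
  commands=[
    [[0,0,-0.5],[0,0,0],-1],
    [[0,0,-0.5],[0,0,0],-1],
    [[0,0,-0.5],[0,0,0],-1],
    [[0,0,-0.3],[0,0,0],-1],
    [[0,0,0],[0,0,0],-1],
  ],
)

```text
clock: 24.05
tcp_pos: [0.4236, -0.3089, 0.0863]
orientation: [-0.0, -0.69, 0.724, 0.002]
wrist_force: [0.1, 0.5, -0.6]
finger_gap: 0.0609
```

Run:
```python
from h import *
c=snap('wrist','w14');s=c['state']; print({k:np.round(s[k],4) for k in ('clock','tcp_pos','joint_pos','wrist_force','ft_torque','finger_gap')})
c=snap('scene','s14'); a=cv2.resize(c['frame'][140:320,150:350,::-1],None,fx=3,fy=3,interpolation=3); cv2.imwrite('pics/c14.png',a)
```

```text
{'clock': np.float64(24.05), 'tcp_pos': array([ 0.4236, -0.3089,  0.0863]), 'joint_pos': array([-7.8310e-01,  2.9840e-01, -3.0900e-01,  9.6850e-01, -1.0000e-04,
       -2.3057e+00]), 'wrist_force': array([ 0.0905,  0.5097, -0.5814]), 'ft_torque': array([0.0287, 0.0789, 0.0268]), 'finger_gap': np.float64(0.0609)}
```

View pics/c14.png

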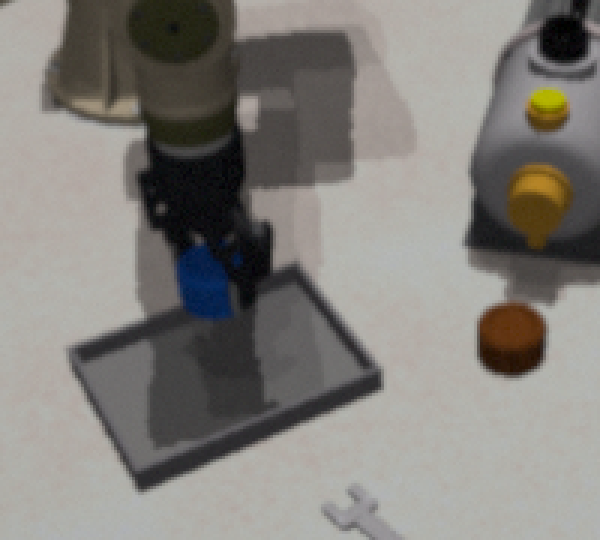

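View pics/w14.png

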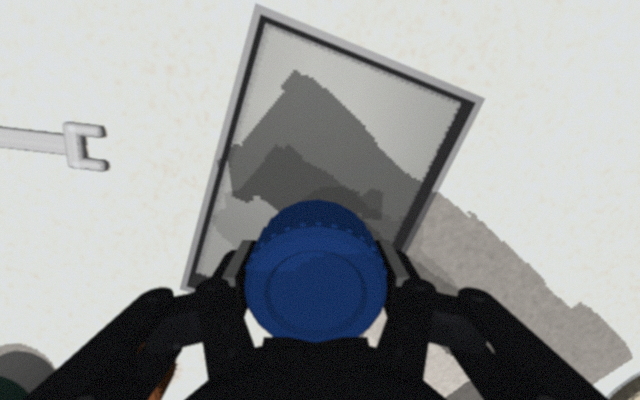

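Run:
```python
from h import *
c=load('w14'); a=at(c,(257,6),.026)[:2];b=at(c,(483,99),.026)[:2];d=at(c,(183,290),.026)[:2]
print(a,b,d,np.linalg.norm(a-b)); u=(b-a)/np.linalg.norm(b-a); v=np.array([u[1],-u[0]]); v*=np.sign(v@(c['state']['tcp_pos'][:2]-a))
print('center',(a+b)/2+v*.115,np.linalg.norm(d-a))
```

```text
[ 0.4537 -0.4478] [ 0.2998 -0.3832] [ 0.5409 -0.2372] 0.16690826821940247
center [ 0.42125948 -0.30946271] 0.22793902693483625
```

Tray centre from the wrist view agrees to 2 mm. I'll lower.

Emit:
move_arm(
  commands=[
    [[0,0,-0.5],[0,0,0],-1],
    [[0,0,-0.5],[0,0,0],-1],
    [[0,0,-0.5],[0,0,0],-1],
    [[0,0,-0.3],[0,0,0],-1],
    [[0,0,0],[0,0,0],-1],
  ],
)

```text
clock: 24.65
tcp_pos: [0.4247, -0.3099, 0.0159]
orientation: [-0.0, -0.69, 0.724, 0.001]
wrist_force: [-0.5, -0.0, -1.0]
finger_gap: 0.0612
```

Emit:
move_arm(
  commands=[
    [[0,0,0],[0,0,0],-1],
    [[0,0,0],[0,0,0],-1],
  ],
)

```text
clock: 24.85
tcp_pos: [0.426, -0.3112, 0.0179]
orientation: [0.0, -0.69, 0.724, -0.001]
wrist_force: [-0.2, 0.0, -0.4]
finger_gap: 0.0609
```

Emit:
move_arm(
  commands=[
    [[0,0,-0.2],[0,0,0],-1],
    [[0,0,-0.2],[0,0,0],-1],
    [[0,0,-0.1],[0,0,0],-1],
    [[0,0,0],[0,0,0],-1],
    [[0,0,0],[0,0,0],-1],
  ],
)

```text
clock: 25.35
tcp_pos: [0.425, -0.3102, -0.0036]
orientation: [-0.0, -0.69, 0.724, 0.0]
wrist_force: [0.1, 0.5, -0.9]
finger_gap: 0.0608
```

Emit:
move_arm(
  commands=[
    [[0,0,-0.05],[0,0,0],-1],
    [[0,0,-0.04],[0,0,0],-1],
    [[0,0,0],[0,0,0],-1],
    [[0,0,0],[0,0,0],-1],
  ],
)

```text
clock: 25.75
tcp_pos: [0.4252, -0.3104, -0.0069]
orientation: [-0.0, -0.69, 0.724, 0.0]
wrist_force: [0.2, 0.1, -0.9]
finger_gap: 0.0603
```

Emit:
move_arm(
  commands=[
    [[0,0,-0.03],[0,0,0],-1],
    [[0,0,0],[0,0,0],-1],
    [[0,0,0],[0,0,0],-1],
  ],
)

```text
clock: 26.05
tcp_pos: [0.4252, -0.3104, -0.0081]
orientation: [-0.0, -0.69, 0.724, 0.0]
wrist_force: [-0.1, 0.4, -0.2]
finger_gap: 0.0613
```

Emit:
move_arm(
  commands=[
    [[0,0,-0.03],[0,0,0],-1],
    [[0,0,0],[0,0,0],-1],
    [[0,0,0],[0,0,0],-1],
  ],
)

```text
clock: 26.35
tcp_pos: [0.4253, -0.3106, -0.0089]
orientation: [-0.0, -0.69, 0.724, -0.0]
wrist_force: [-2.3, 0.4, 4.8]
finger_gap: 0.0612
```

Contact felt (4.8 N) at the expected height. Release.

Emit:
move_arm(
  commands=[
    [[0,0,0],[0,0,0],0.6],
    [[0,0,0],[0,0,0],0.8],
    [[0,0,0],[0,0,0],1],
    [[0,0,0],[0,0,0],1],
    [[0,0,0],[0,0,0],1],
  ],
)

```text
clock: 26.85
tcp_pos: [0.4252, -0.3104, -0.0094]
orientation: [-0.0, -0.69, 0.724, 0.0]
wrist_force: [0.2, -0.4, -0.5]
finger_gap: 0.0854
```

Run:
```python
from h import *
c=snap('wrist','w15');s=c['state']; print({k:np.round(s[k],4) for k in ('clock','tcp_pos','joint_pos','wrist_force','ft_torque','finger_gap')})
```

```text
{'clock': np.float64(26.85), 'tcp_pos': array([ 0.4252, -0.3104, -0.0094]), 'joint_pos': array([-0.7832,  0.403 , -0.4283,  0.7397, -0.    , -2.3057]), 'wrist_force': array([ 0.2497, -0.4253, -0.5416]), 'ft_torque': array([-0.025 , -0.0113,  0.015 ]), 'finger_gap': np.float64(0.0854)}
```

View pics/w15.png

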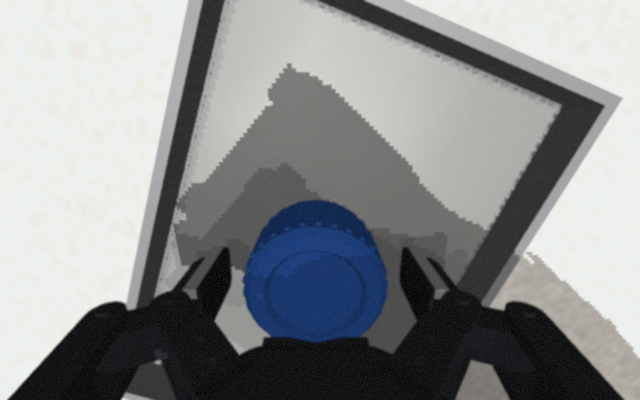

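The cap stands free between the open pads (316,275), inside the tray. I'll retreat straight up.

Emit:
move_arm(
  commands=[
    [[0,0,0.2],[0,0,0],1],
    [[0,0,0.3],[0,0,0],1],
    [[0,0,0.5],[0,0,0],1],
    [[0,0,0.8],[0,0,0],1],
    [[0,0,0.8],[0,0,0],1],
  ],
)

```text
clock: 27.4
tcp_pos: [0.425, -0.3102, 0.0966]
orientation: [-0.0, -0.69, 0.724, 0.0]
wrist_force: [1.5, -0.8, -0.0]
finger_gap: 0.0848
```

Emit:
move_arm(
  commands=[
    [[0,0,0.9],[0,0,0],1],
    [[0,0,0.9],[0,0,0],1],
    [[0,0,0.9],[0,0,0],1],
    [[0,0,0.5],[0,0,0],1],
    [[0,0,0],[0,0,0],1],
  ],
)

```text
clock: 27.9
tcp_pos: [0.4267, -0.3118, 0.2275]
orientation: [0.0, -0.69, 0.724, -0.004]
wrist_force: [-0.0, -0.1, 0.1]
finger_gap: 0.0854
```

Run:
```python
from h import *
c=snap('wrist','w16');s=c['state']; print({k:np.round(s[k],4) for k in ('clock','tcp_pos','wrist_force')})
n,l,st,ce=cv2.connectedComponentsWithStats(blue(c,150,500,50,330)); i=1+st[1:,4].argmax(); print(st[i],fit(c,(l==i).astype(np.uint8),(.425,-.3104),.005))
im=c['frame'][:,:,::-1].copy(); th=np.linspace(0,2*np.pi,80)
for z,col in ((.043,(0,0,255)),(.005,(0,255,0))): cv2.polylines(im,[np.round(proj(c,[[.425+.031*np.cos(a),-.3104+.031*np.sin(a),z] for a in th])).astype(int)],True,col)
cv2.imwrite('pics/c16.png',im)
c=snap('scene','s16'); a=cv2.resize(c['frame'][130:370,150:450,::-1],None,fx=2.5,fy=2.5,interpolation=3); cv2.imwrite('pics/c17.png',a)
```

```text
{'clock': np.float64(27.9), 'tcp_pos': array([ 0.4267, -0.3118,  0.2275]), 'wrist_force': array([-0.0256, -0.1255,  0.0535])}
[ 294  148   49   50 1838] (array([ 0.4238, -0.3075]), np.float64(465.44705882352935), np.uint64(1838))
```

View pics/c16.png

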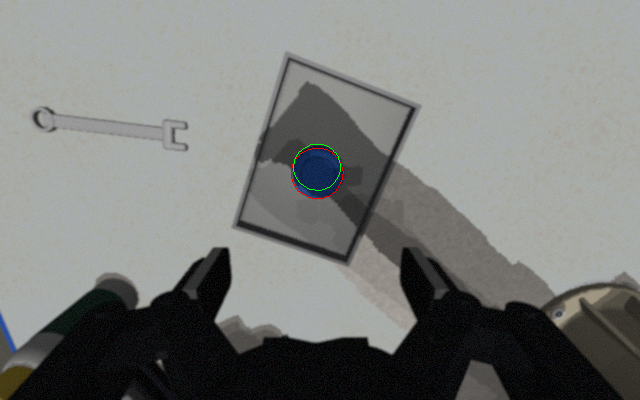

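View pics/c17.png

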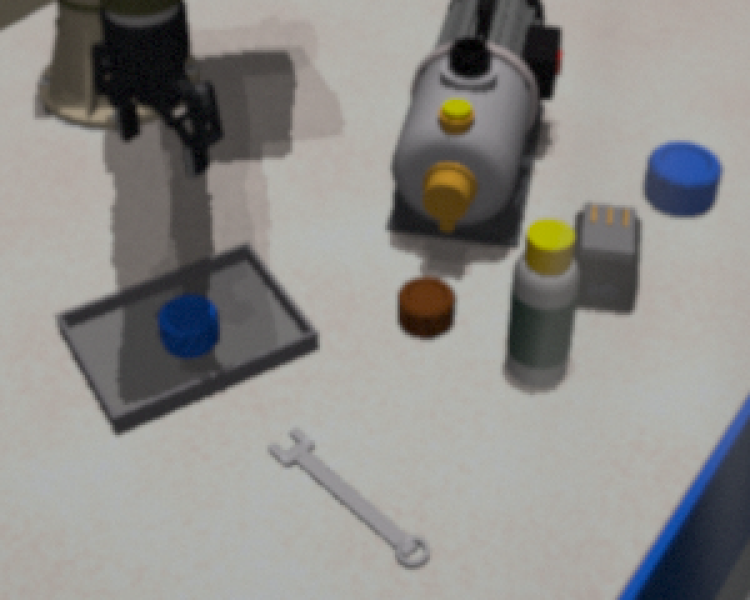

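The cap stands upright near the middle of the tray: (317,173) in wrist, (188,325) in the scene crop. The neck is bare, and the can, battery and wrench are undisturbed.

```bash
python3 -c "
from h import *
print(job.hand_in())"
```

```text
the job is handed in; nothing more can be done
None
```

The blue cap is unscrewed and stands upright on its open end in the grey tray. I handed the job in at about 28 s of the 67 s; no verdict is reported.

**What I did:** I gripped the cap on the pump (the smaller of the two blue ones) at 45 N. I unscrewed it in two strokes of about 332° each, roughly 663° in all. A 2 mm test lift met no resistance, so I lifted it straight off. I lowered it into the tray until I felt a 4.8 N touch, then opened the fingers and backed straight up.

**Last checks:**
- **Cap position:** the fit to the wrist picture puts it at about (0.424, -0.308). The tray middle is at about (0.422, -0.310), so the cap is close to the centre.
- **Upright:** the outline of a standing cap matches the picture.
- **Contact:** the wrist force is near zero, so the robot touches nothing.
- **Tray and bystanders:** the tray, battery, can and wrench look unmoved in the pictures. I did not measure their positions again.

**What disagreed:**
- **Fingertips:** they sit about 35 mm farther back than the stated 19 mm ahead of the TCP. My first grip therefore closed on top of the cap, pressing on it with about 20 N and turning 20° on it. I saw this in the pictures, lifted off and gripped again about 40 mm lower.
- **Tray position:** the scene camera put the tray middle about 1 cm away from where the top and wrist cameras did. I relied mainly on the top and wrist views.

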